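Turn the combination stone over and bed it in its holder

TASK

The two-grit sharpening stone lies with its dark coarse side up. Turn it over and bed it flat and fully home in the pocket of its wooden holder with the cream fine side up. The stone is brittle, so do not let it drop or topple at any point, and leave the bowl, bottle, tin and loupe where they are.

Things in the scene. Friction and masses are not known exactly. Their poses are not given: they have to be found in the camera images.
- stone: Loose sharpening stone, block 120 x 50 x 28 mm, 0.25 to 0.5 kg; one large face and the half behind it dark grey (coarse), the other cream (fine). Origin at its centre; x along its length, y across its width, z out of the dark face. Starts flat, z up, on bare worktop clear for x 0.44 to 0.64, y -0.36 to -0.06, right of a thin fixed mat. Can stand on its 50 x 28 mm end; grip it firmly.
- fine_face (a point): Centre of the stone's cream fine face, 14 mm from the stone's origin along its -z.
- coarse_face (a point): Centre of the stone's dark coarse face, 14 mm from the stone's origin along its +z.
- holder: Dark wooden stone holder, fixed to the worktop: 156 x 86 mm, 16 mm high, with an open pocket 124 x 54 mm, 10 mm deep in its middle (2 mm free each side of the stone, no lead-in). Each long wall has a 44 mm wide gap at its middle for the fingers, down to the floor. Origin at the centre of its underside; x along the pocket, z up. The stone may go in either end first.
- pocket_floor (a point): Centre of the pocket's flat floor, 6 mm above the worktop.
- pocket_mouth (a point): Centre of the pocket's mouth, level with the top of its walls, 16 mm above the worktop.
- rubber_bowl: Bystander: black rubber bowl, 91 mm across, 53 mm high, at the back in the middle; origin at the centre of its underside.
- green_vial: Bystander: green bottle with black cap, 36 mm across, 71 mm high, at the back left; origin at the centre of its underside.
- round_tin: Bystander: round aluminium tin, 50 mm across, 25 mm high, at the back of the right half; origin at the centre of its underside.
- loupe: Bystander: small folding loupe, 26 x 60 x 15 mm, at the back of the right half; origin at the centre of its underside.

How it is judged:
By the outcome, as a careful person would: the job done as asked, in the order asked, and still so for the second after the job is handed in, with the robot touching nothing.
It also fails if it takes over 72 s, if anything falls off the work surface, if the arm or the gripper's body presses on something with over 40 N, if the wrist force passes 120 N, or if a joint passes its speed limit or range.

ROBOT

A 6-joint arm with a two-finger parallel gripper is mounted at the origin on a cart in front of the work surface, level with it; the furniture and walls round the work are solid. World frame = base frame: x ahead of the robot, y to its left, z up, the work surface at z = 0. Lengths are in m, angles in rad, forces in N, time in s.
With the tool pointing down it reaches from about 0.375 to 0.9 m from the base axis. Payload 3.1 kg.
Tool frame: the origin (TCP) lies midway between the tips of the shut fingers; the grasp point (between the pads) lies robot.grip_depth behind it (robot.grip_depth is the distance from the TCP to the grasp point, in m); z points along the fingers, y is the line along which they close (so a half turn about z gives the same grasp; the last joint's range is limited). The gripper opens to 87 mm and grips with 3 to 60 N. Pads are 19 mm wide; open, the fingers measure 117 mm over their backs; the gripper's body (75 mm by 190 mm) begins 51 mm behind the grasp point.
Start: joints at [-1.407, 0.527, 1.433, -0, 1.181, -0.178], TCP at [0.21, -0.589, 0.186] pointing down, gripper open.
Joint ranges: [-3.08, 3.08], [-0.75, 2.2], [0.22, 2.44], [-1.43, 4.57], [0, 2.65], [-2.85, 2.85]. Speed limits (rad/s): [2.79, 2.79, 3.14, 3.14, 3.14, 3.14].

INTERFACE

Orientations are given as a unit quaternion [x, y, z, w].
In Python, from rig import robot gives the robot as it stands.
- The arm moves only by the shell command python3 nudge.py [OPENING] [FORCE], which reads ROWS from standard input. ROWS is a JSON list of rows, 1 to 20 of them, each an object with the fields x, y, z (the shift in m), rz (a turn about the tool's z in rad); a field left out counts as zero; each row shifts and turns the commanded pose from where the row before left it, along the tool's axes as they then stand; what a row does not reach is not made up. A row lasts 1/12 s, in which the tool goes at most 0.0417 m and 0.125 rad, less where a joint would pass 70% of its speed; a pose out of reach is approached as far as the arm can. OPENING is the finger opening in m, set as the command begins (- or left out keeps the last). The fingers move at their own pace and stop on an object; FORCE is the grip in N (left out, the last holds). Time passes only in rows, so rows that do not move let the fingers close. It prints the time, the measured TCP pose, the force, the opening and the grip force at its end. Input that does not fit is refused with a message, and nothing moves.
- robot.get_obs(): the state, without advancing time (a new reading comes with each control period).
- robot.camera(name): name is "side" or "top"; returns a dict with "img" (480x640x3 uint8, red, green, blue), "fx", "fy", "cx", "cy" (pixels), "xyz" and "attitude" of the camera in the world. Camera axes: x right, y down, z forward; pixel columns grow to the right and rows downward; lengths in m; the calibration is good to about 2 mm. A picture is of the moment at which its call begins. There is no depth.
- robot.hand_in(): hands the job in; it is judged then, once.
The state is a dict: "time": time; "q": joint angles; "joint_velocities": joint speeds; "joint_torque": joint torques, N m; "position": TCP position; "tool_rot": TCP orientation; "ft_force": force on the tool from outside, world axes, zero at the start; "moment": the same for the moment, N m; "grip_width": finger opening in m; "grip_force": force on a finger pad.
Only numpy, scipy, OpenCV 4.12 (cv2) and the standard library are available. Lean on these libraries where they do the work, as an engineer would, in place of code of your own. Each camera call takes 0.05 s, during which the arm holds its last target. There are 200 camera calls.

## Working session

There is one attempt and no reset: what is moved stays moved. The work goes in short steps, Python scripts to look and compute and a shell command to move; the robot and the scene stay as the last step left them, time stands still between calls to the robot, and variables do not carry over. Pictures are saved under pics/ and viewed, at most 10 in all, crops included, and the job is handed in when it is done.

```bash
ls; mkdir -p pics
python3 - <<'E'
from rig import robot
import cv2
print(robot.get_obs(), robot.grip_depth)
for n in("top","side"):
    c=robot.camera(n); cv2.imwrite(f"pics/{n}0.png",c["img"][:,:,::-1]); print({k:v for k,v in c.items() if k!="img"})
E
```

```text
nudge.py
pics
rig.py
  5 nudge.py
  3 rig.py
  8 total
{'time': 0.0, 'q': array([-1.40749421e+00,  5.28476889e-01,  1.43391804e+00, -1.19375276e-05,
        1.18139976e+00, -1.78526803e-01]), 'joint_velocities': array([-0.00066917,  0.00138232,  0.00257809,  0.00074452,  0.00012832,
        0.00149068]), 'joint_torque': array([ 6.37379944e-04, -4.40038669e+01, -1.76591563e+01,  6.33929973e-02,
        5.79287577e-02, -1.56319124e-04]), 'position': array([ 0.20937909, -0.58801112,  0.18536014]), 'tool_rot': array([ 9.85428660e-01,  1.70085693e-01,  2.86197906e-06, -1.10102928e-03]), 'ft_force': array([ 0.37005905, -0.084635  ,  0.15998248]), 'moment': array([0.00709352, 0.00761657, 0.03248354]), 'grip_force': 0.0, 'grip_width': 0.08672733462282331} 0.0187
{'fx': 467.117464286348, 'fy': 467.117464286348, 'cx': 319.7783718131965, 'cy': 248.10064468046806, 'xyz': array([ 0.45084607, -0.02422919,  1.06949763]), 'attitude': array([ 0.70653672, -0.7033557 ,  0.05593223, -0.05448129])}
{'fx': 534.9770540358525, 'fy': 534.9770540358525, 'cx': 324.24725095192616, 'cy': 233.95891726868143, 'xyz': array([ 0.31899781, -0.78433949,  0.55699647]), 'attitude': array([ 0.86269145, -0.13806997,  0.08137835, -0.47966416])}
```

View pics/top0.png

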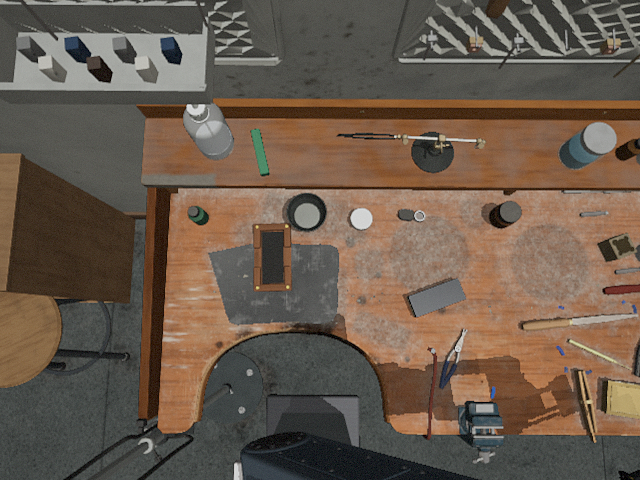

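View pics/side0.png

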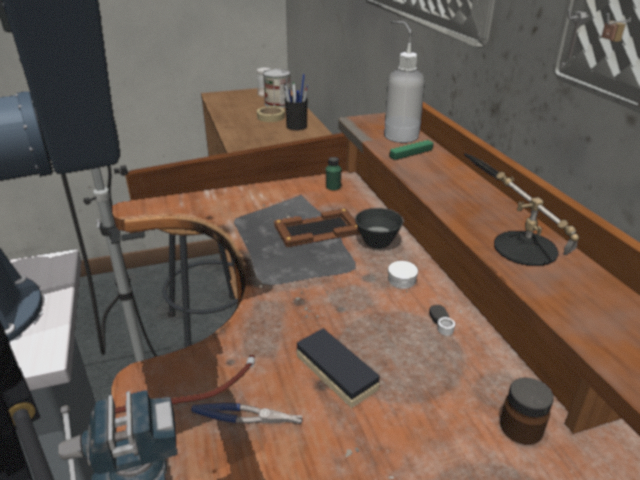

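The top view shows the stone near px (437,297), with its long axis roughly along world y. The holder is near (272,257), with its long axis roughly along x. The side view agrees: the stone lies dark face up at (338,365), and the holder is at (315,227) on the mat.

```bash
cat > h.py <<'E'
import numpy as np,cv2
from scipy.spatial.transform import Rotation as R
from rig import robot
def ray(c,uv,z):
    uv=np.atleast_2d(uv).astype(float)
    d=np.c_[(uv[:,0]-c["cx"])/c["fx"],(uv[:,1]-c["cy"])/c["fy"],np.ones(len(uv))]@R.from_quat(c["attitude"]).as_matrix().T
    return c["xyz"]+d*((z-c["xyz"][2])/d[:,2])[:,None]
def proj(c,P):
    p=(np.atleast_2d(P)-c["xyz"])@R.from_quat(c["attitude"]).as_matrix()
    return np.c_[c["fx"]*p[:,0]/p[:,2]+c["cx"],c["fy"]*p[:,1]/p[:,2]+c["cy"]]
def big(m): return max(cv2.findContours(m.astype(np.uint8),0,cv2.CHAIN_APPROX_NONE)[0],key=cv2.contourArea)
def roi(m,x0,y0,x1,y1):
    o=np.zeros_like(m);o[y0:y1,x0:x1]=m[y0:y1,x0:x1];return o
def rect(c,cnt,z):
    P=ray(c,cnt[:,0,:],z)[:,:2]
    (ct,s,a)=cv2.minAreaRect((P*1000).astype(np.float32))
    if s[0]<s[1]: a+=90; s=s[::-1]
    return np.round(ct,1),np.round(s,1),round((a+90)%180-90,2)
def psi():
    x=R.from_quat(robot.get_obs()["tool_rot"]).as_matrix()[:,0];return np.arctan2(x[1],x[0])
def totool(tgt):
    o=robot.get_obs();return R.from_quat(o["tool_rot"]).inv().apply(np.array(tgt)-o["position"])
E
python3 - <<'E'
from h import *
c=robot.camera("top");im=c["img"].astype(int);hsv=cv2.cvtColor(c["img"],cv2.COLOR_RGB2HSV)
print(hsv[297,437],hsv[257,272],hsv[257,257],hsv[285,258],hsv[330,420])
m=roi((hsv[...,1]<60),395,270,480,325);cn=big(m);print("stone",rect(c,cn,.028),cv2.contourArea(cn))
b=roi((hsv[...,1]>90),245,218,300,298);cb=big(b);print("holder",rect(c,cb,.016))
p=roi((hsv[...,2]<60)&(hsv[...,1]<90),256,225,290,290);cp=big(p);print("pocket",rect(c,cp,.006))
g=roi((hsv[...,2]>170)&(hsv[...,1]>80),245,218,300,298)
n,l,s,ct=cv2.connectedComponentsWithStats(g.astype(np.uint8));print(s[1:,4],ray(c,ct[1:],.016).round(4))
v=c["img"][:,:,::-1].copy();cv2.drawContours(v,[cn,cb],-1,(0,255,0),1);cv2.drawContours(v,[cp],-1,(255,0,255),1)
cv2.imwrite("pics/a.png",cv2.resize(v[205:335,235:485],None,fx=3.2,fy=3.2,interpolation=0))
print(psi())
E
```

```text
[105   9 113] [30 10 52] [ 12 147 113] [ 10 149 111] [ 13 125 170]
stone (array([ 506.6, -285. ]), array([122.6,  53.1]), -68.84) 1163.0
holder (array([597.2,  73.2]), array([155.9, 105.3]), 1.52)
pocket (array([596.9,  82.5]), array([118.5,  48.1]), 1.35)
[ 8  4 11  2  2  7  8] [[0.6683 0.0516 0.016 ]
 [0.6665 0.1197 0.016 ]
 [0.6394 0.0304 0.016 ]
 [0.6307 0.0341 0.016 ]
 [0.6308 0.025  0.016 ]
 [0.5269 0.115  0.016 ]
 [0.5281 0.0472 0.016 ]]
0.34176952943740213
```

View pics/a.png

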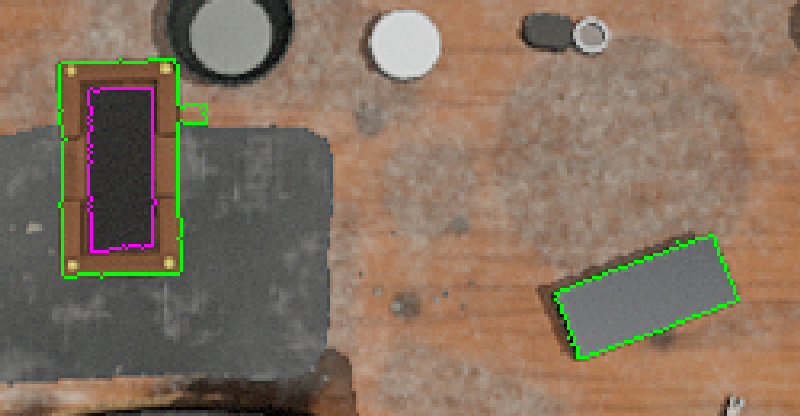

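The overlay shows clean outlines of the stone at (648,297) and the holder at (120,167). The bowl touches neither. I'll use the holder's gold corner dots as its centre reference.

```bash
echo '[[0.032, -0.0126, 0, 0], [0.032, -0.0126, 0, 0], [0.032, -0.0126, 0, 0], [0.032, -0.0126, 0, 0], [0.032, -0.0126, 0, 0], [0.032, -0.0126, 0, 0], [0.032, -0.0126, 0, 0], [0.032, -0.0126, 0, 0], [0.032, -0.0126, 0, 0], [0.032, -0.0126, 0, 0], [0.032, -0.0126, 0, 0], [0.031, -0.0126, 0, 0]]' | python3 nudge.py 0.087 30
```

```text
refused: ROWS must be a list of objects with named fields. Nothing was moved.
```

Nothing moved. I misread the format; it is a list of objects with named fields. Resending.

```bash
echo '[{"x":0.032, "y":-0.0126}, {"x":0.032, "y":-0.0126}, {"x":0.032, "y":-0.0126}, {"x":0.032, "y":-0.0126}, {"x":0.032, "y":-0.0126}, {"x":0.032, "y":-0.0126}, {"x":0.032, "y":-0.0126}, {"x":0.032, "y":-0.0126}, {"x":0.032, "y":-0.0126}, {"x":0.032, "y":-0.0126}, {"x":0.032, "y":-0.0126}, {"x":0.031, "y":-0.0126}]' | python3 nudge.py 0.087 30
echo '[{"rz":-0.123}, {"rz":-0.123}, {"rz":-0.123}, {"rz":-0.123}, {"rz":-0.123}, {"rz":-0.123}, {"rz":-0.123}, {"rz":-0.123}, {"rz":-0.123}, {"rz":-0.123}, {"rz":-0.123}, {"rz":-0.123}, {"rz":-0.123}, {}]' | python3 nudge.py
python3 -c "
from h import *
print(psi(),totool([.5192,-.3176,.003]))"
```

```text
time: 1.15
position: [0.5207, -0.3164, 0.1861]
tool_rot: [0.985, 0.17, -0.0, -0.0]
ft_force: [1.0, -0.1, 0.5]
grip_width: 0.0871
grip_force: 0.0
time: 2.32
position: [0.5194, -0.3178, 0.186]
tool_rot: [0.564, 0.826, 0.0, -0.0]
ft_force: [0.8, 0.2, -0.6]
grip_width: 0.0868
grip_force: 0.0
1.942896913882341 [ 1.26643862e-04 -6.26951563e-05  1.82984688e-01]
```

```bash
echo '[{"z":0.036}, {"z":0.036}, {"z":0.036}, {"z":0.036}, {"z":0.02}, {"z":0.012}, {"z":0.007}, {}, {}]' | python3 nudge.py
echo '[{}, {}, {}, {}, {}, {}, {}, {}]' | python3 nudge.py 0.045 12
echo '[{"z":-0.005}, {"z":-0.005}, {"x":0.001, "z":-0.005}, {"x":0.001, "z":-0.005}, {}]' | python3 nudge.py
python3 - <<'E'
from h import *
c=robot.camera("side");cv2.imwrite("pics/b.png",c["img"][230:470,150:470,::-1])
E
```

```text
time: 3.07
position: [0.5204, -0.3186, 0.0042]
tool_rot: [0.565, 0.825, -0.0, 0.001]
ft_force: [-0.4, 1.0, 0.2]
grip_width: 0.0872
grip_force: 0.0
time: 3.73
position: [0.5197, -0.318, 0.0034]
tool_rot: [0.565, 0.825, 0.0, 0.0]
ft_force: [0.2, -0.0, 0.1]
grip_width: 0.047
grip_force: 0.0
time: 4.15
position: [0.5196, -0.3165, 0.0248]
tool_rot: [0.565, 0.825, -0.0, 0.001]
ft_force: [1.2, 0.1, 0.5]
grip_width: 0.045
grip_force: 0.0
```

View pics/b.png

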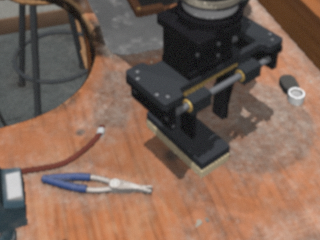

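The crop shows the fingers around the stone's near-right half, and the stone still flat on the table. The zero grip force is odd, so I'm looking closer.

Run:
```python
from h import *
o=robot.get_obs();print(o["grip_width"],o["grip_force"],o["position"])
a=[cv2.resize(robot.camera(n)["img"][y:y+120,x:x+160,::-1],None,fx=2.5*2,fy=5) for n,x,y in(("side",270,310),)]
t=robot.camera("top");print(proj(t,[[.52,-.318,.03]]))
b=cv2.resize(t["img"][230:350,380:540,::-1],(400,300));a=cv2.resize(a[0],(400,300))
cv2.imwrite("pics/c.png",np.hstack([a,b]))
```

```text
0.04523744944373588 0.0 [ 0.519424   -0.31641061  0.02432988]
[[450.98101492 290.78995392]]
```

View pics/c.png

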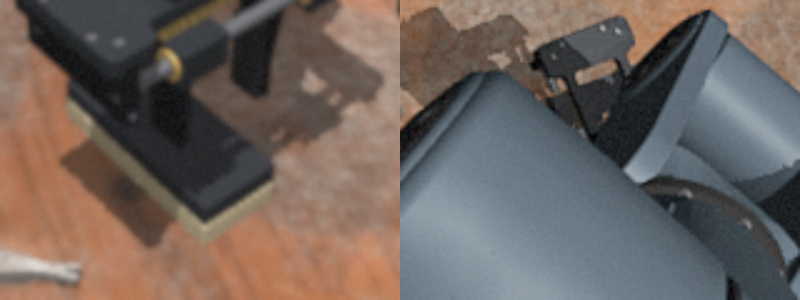

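Run:
```python
from h import *
o=robot.get_obs();Rm=R.from_quat(o["tool_rot"]).as_matrix();p=o["position"]
c=robot.camera("side")
f=lambda P:((proj(c,P)-[270,310])*2.5).round()
print("tips",f([p+Rm[:,1]*.0225,p-Rm[:,1]*.0225]),"grasp",f([p-Rm[:,2]*.0187+Rm[:,1]*s*.0225 for s in(1,-1)]))
a=np.radians(-68.84);u=np.array([np.cos(a),np.sin(a),0]);v=np.array([-u[1],u[0],0])
ct=np.array([.5066,-.285,0])
print("stone top",f([ct+[0,0,.028]+u*i*.06+v*j*.025 for i,j in((1,1),(1,-1),(-1,-1),(-1,1))]))
print("stone bot",f([ct+u*i*.06+v*j*.025 for i,j in((1,1),(1,-1),(-1,-1),(-1,1))]))
```

```text
tips [[237. 140.]
 [174. 180.]] grasp [[238. 115.]
 [175. 155.]]
stone top [[274. 161.]
 [204. 208.]
 [ 62.  80.]
 [130.  42.]]
stone bot [[271. 198.]
 [202. 245.]
 [ 63. 116.]
 [130.  78.]]
```

Run:
```python
from h import *
i=robot.camera("side")["img"][290:410,290:450,::-1]
i=(255*(i/255.)**.45).astype(np.uint8)
cv2.imwrite("pics/d.png",cv2.resize(i,(800,600),interpolation=cv2.INTER_CUBIC))
```

```text
(no output)
```

View pics/d.png

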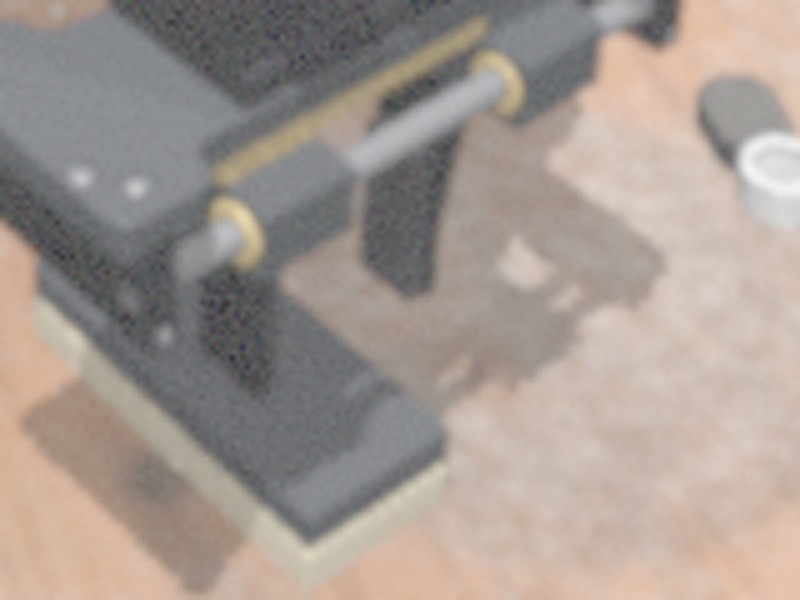

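The enhanced view shows both fingertips well above the stone: near tip about (250,390), far tip about (400,290). They are roughly 30 mm higher than the reported TCP suggests, so they closed over the stone without touching it. I'll reopen and feel downwards with small steps while watching the force.

```bash
echo '[{}, {}, {}, {}, {}, {}, {}, {}]' | python3 nudge.py 0.087 12
echo '[{"z":0.01}, {"z":0.01}, {"z":0.002}, {}, {}]' | python3 nudge.py
python3 - <<'E'
from h import *
print(totool([.5192,-.3176,.003]))
i=robot.camera("side")["img"][290:410,290:450,::-1]
i=(255*(i/255.)**.45).astype(np.uint8)
cv2.imwrite("pics/e.png",cv2.resize(i,(800,600),interpolation=cv2.INTER_CUBIC))
E
```

```text
time: 5.07
position: [0.519, -0.3161, 0.0234]
tool_rot: [0.565, 0.825, -0.0, 0.0]
ft_force: [0.4, 0.0, 0.1]
grip_width: 0.085
grip_force: 0.0
time: 5.48
position: [0.5186, -0.3158, 0.0006]
tool_rot: [0.565, 0.825, 0.0, -0.001]
ft_force: [-0.2, 0.1, 0.6]
grip_width: 0.0869
grip_force: 0.0
[-0.00188985 -0.0001188  -0.00239504]
```

View pics/e.png

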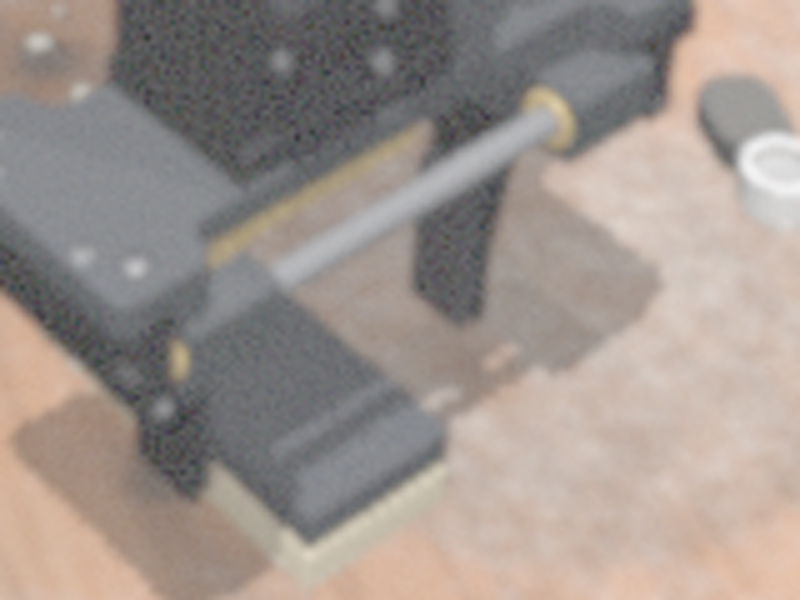

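The view shows the fingers straddling the stone. The near tip is beside it at about (190,490) and the far tip at about (450,315). I'm comparing these with the projected tips.

Run:
```python
from h import *
o=robot.get_obs();Rm=R.from_quat(o["tool_rot"]).as_matrix();p=o["position"]
c=robot.camera("side")
f=lambda P:((proj(c,P)-[290,290])*5).round().tolist()
for z in(0,-.02,-.04):
  for nm,s in(("far in",.0435),("far back",.0585),("near in",-.0435),("near back",-.0585)):
    print(z,nm,f([p+Rm[:,1]*s+Rm[:,2]*z+Rm[:,0]*k for k in(-.0095,.0095)]))
```

```text
0 far in [[448.0, 423.0], [400.0, 384.0]]
0 far back [[486.0, 398.0], [438.0, 360.0]]
0 near in [[208.0, 582.0], [162.0, 538.0]]
0 near back [[164.0, 612.0], [118.0, 566.0]]
-0.02 far in [[452.0, 371.0], [404.0, 333.0]]
-0.02 far back [[491.0, 346.0], [442.0, 308.0]]
-0.02 near in [[210.0, 529.0], [162.0, 485.0]]
-0.02 near back [[164.0, 559.0], [117.0, 513.0]]
-0.04 far in [[457.0, 318.0], [408.0, 279.0]]
-0.04 far back [[496.0, 293.0], [447.0, 255.0]]
-0.04 near in [[211.0, 474.0], [163.0, 430.0]]
-0.04 near back [[165.0, 504.0], [117.0, 458.0]]
```

Both tips sit about 38 mm above where the reported TCP puts them, which matches the empty close. I'm going down in guarded stages.

```bash
echo '[{"x":-0.002, "z":0.005}, {"z":0.005}, {"z":0.003}, {}]' | python3 nudge.py | grep -E "pos|ft"
echo '[{"z":0.004}, {"z":0.004}, {}]' | python3 nudge.py| grep -E "pos|ft"
python3 -c "
from h import *
o=robot.get_obs();print(o['position'],o['ft_force'],o['q'])"
```

```text
position: [0.5191, -0.3176, -0.0126]
ft_force: [-0.6, -0.6, 0.9]
position: [0.5192, -0.3176, -0.0205]
ft_force: [0.1, 0.8, -0.4]
[ 0.5191748  -0.31757686 -0.02050949] [ 0.12116548  0.80729347 -0.35895013] [-7.32390388e-01  7.92220653e-01  1.60818345e+00  1.07117514e-05
  7.42668528e-01 -1.10237177e+00]
```

```bash
for i in 1; do echo '[{"z":0.004}, {"z":0.004}, {}]' | python3 nudge.py| grep -E "pos|ft"
echo '[{"z":0.003}, {}]' | python3 nudge.py| grep -E "pos|ft"; echo '[{"z":0.002}, {}]' | python3 nudge.py| grep -E "pos|ft"; done
python3 - <<'E'
from h import *
i=robot.camera("side")["img"][290:410,290:450,::-1]
i=(255*(i/255.)**.45).astype(np.uint8)
cv2.imwrite("pics/f.png",cv2.resize(i,(800,600),interpolation=cv2.INTER_CUBIC))
E
```

```text
position: [0.5192, -0.3176, -0.0285]
ft_force: [0.2, -0.2, -1.0]
position: [0.5195, -0.3178, -0.0311]
ft_force: [-0.7, -0.5, -0.0]
position: [0.5196, -0.3179, -0.0329]
ft_force: [-1.0, 0.9, 0.0]
```

View pics/f.png

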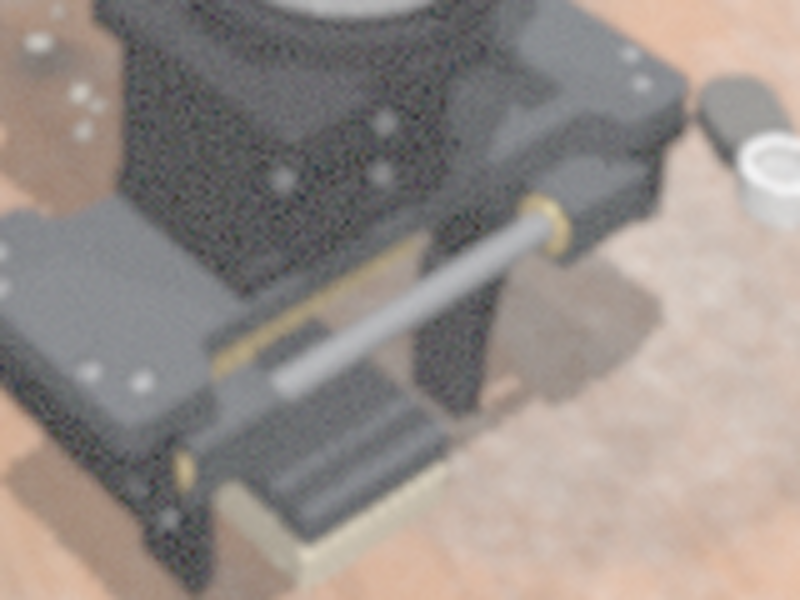

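The tips are now about 4 mm above the table: far tip near (465,412), near tip near (195,590). The reported z is therefore about 37 mm low. Next I grip the stone.

```bash
echo '[{}, {}, {}, {}, {}, {}, {}, {}, {}]' | python3 nudge.py 0.04 12
echo '[{"z":-0.005}, {"z":-0.005}, {"x":0.001, "z":-0.005}, {"x":0.001, "z":-0.005}, {}]' | python3 nudge.py
python3 - <<'E'
from h import *
c=robot.camera("side");h=cv2.cvtColor(c["img"],cv2.COLOR_RGB2HSV)
cv2.imwrite("pics/g.png",c["img"][230:470,200:520,::-1])
E
```

```text
time: 7.55
position: [0.5196, -0.318, -0.0326]
tool_rot: [0.565, 0.825, -0.0, -0.0]
ft_force: [-1.9, 0.1, -0.1]
grip_width: 0.05
grip_force: 12.0
time: 7.97
position: [0.5194, -0.3163, -0.0114]
tool_rot: [0.565, 0.825, -0.0, 0.001]
ft_force: [0.7, 0.6, -2.0]
grip_width: 0.0499
grip_force: 12.0
```

```bash
cat >> h.py <<'E'
def cream():
    c=robot.camera("side");h=cv2.cvtColor(c["img"],cv2.COLOR_RGB2HSV)
    m=roi((h[...,0]>16)&(h[...,0]<34)&(h[...,1]>35)&(h[...,1]<125)&(h[...,2]>90),230,180,470,460)
    n,l,s,_=cv2.connectedComponentsWithStats(m.astype(np.uint8))
    return c,[(l==k) for k in np.argsort(-s[1:,4])[:1]+1][0]
def lower(m,step=6):
    xs=np.where(m.any(0))[0];return [(int(x),int(np.where(m[:,x])[0].min()),int(np.where(m[:,x])[0].max())) for x in xs[::step]]
E
python3 - <<'E'
from h import *
c,m=cream();print(m.sum(),lower(m))
im=cv2.cvtColor(cv2.imread("pics/side0.png"),cv2.COLOR_BGR2HSV);print(im[372,320],im[385,335],im[395,365],im[375,310])
E
```

```text
319 [(344, 382, 388), (350, 387, 393), (356, 384, 392), (362, 380, 389), (368, 376, 384), (374, 372, 380)]
[ 20  67 155] [ 21  65 137] [ 21  67 125] [ 10 128 157]
```

```bash
echo '[{"x":0.004, "z":-0.006}, {"x":0.004, "z":-0.006}, {"x":0.004, "z":-0.0065}, {"x":0.006, "z":-0.006}, {"x":0.006, "z":-0.006}, {"x":0.007, "z":-0.0055}, {}]' | python3 nudge.py
python3 - <<'E'
from h import *
c,m=cream();print(m.sum(),lower(m))
cv2.imwrite("pics/g.png",cv2.resize(c["img"][210:450,200:520,::-1],(800,600)))
E
```

```text
time: 8.65
position: [0.5072, -0.2855, 0.0246]
tool_rot: [0.565, 0.825, 0.0, -0.0]
ft_force: [-0.4, 0.0, -2.4]
grip_width: 0.0496
grip_force: 12.0
335 [(328, 347, 354), (334, 351, 359), (340, 349, 358), (346, 345, 353), (352, 341, 350), (358, 337, 346), (364, 340, 340)]
```

View pics/g.png

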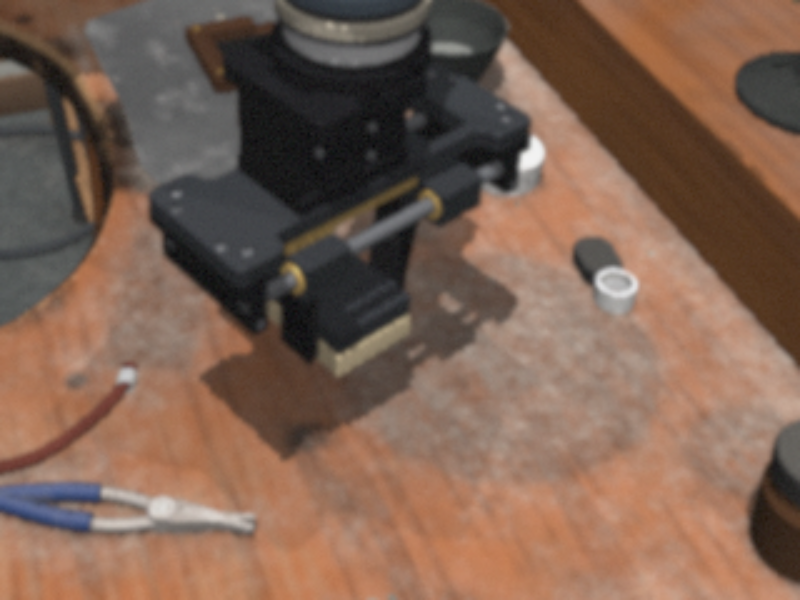

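The stone's end face, with its bottom corner at about (338,372), still looks level. Twelve newtons seems to carry the stone without letting it pivot, so I'm checking that numerically.

Run:
```python
from h import *
c=robot.camera("side");o=robot.get_obs();print(o["position"],o["ft_force"],o["moment"])
d=o["position"]-[.5196,-.318,-.0326]
a=np.radians(-68.84);u=np.array([np.cos(a),np.sin(a),0]);v=np.array([-u[1],u[0],0])
g=np.array([.5066,-.285,.014])+u*.035+[0,0,.009]
for t in(0,10,20,30,40):
    t=np.radians(t);U=u*np.cos(t)+np.array([0,0,np.sin(t)]);W=-u*np.sin(t)+np.array([0,0,np.cos(t)])
    print(np.degrees(t).round(),proj(c,[g+d+U*.025-W*.023-v*.025,g+d+U*.025-W*.023+v*.025,g+d+U*.025-W*.009-v*.025]).round().tolist())
```

```text
[ 0.50785842 -0.28690013  0.02382421] [-0.53534409  0.1723516  -3.30399275] [-0.09133917 -0.1582985   0.0195733 ]
0.0 [[335.0, 362.0], [364.0, 345.0], [335.0, 354.0]]
10.0 [[337.0, 361.0], [366.0, 344.0], [336.0, 352.0]]
20.0 [[339.0, 359.0], [367.0, 342.0], [336.0, 349.0]]
30.0 [[340.0, 357.0], [369.0, 339.0], [336.0, 346.0]]
40.0 [[340.0, 354.0], [369.0, 336.0], [336.0, 343.0]]
```

It is level at about 0° tilt, so 12 N is too much for pivoting. I'll set it back down gently and regrip nearer the end with a lighter grip.

```bash
echo '[{"z":0.012}, {"z":0.012}, {"z":0.012}, {"z":0.01}, {"z":0.005}, {"z":0.003}, {"z":0.001}, {}]' | python3 nudge.py
echo '[{"z":0.0015}, {}]' | python3 nudge.py
```

```text
time: 9.42
position: [0.5076, -0.2872, -0.032]
tool_rot: [0.565, 0.825, 0.0, -0.0]
ft_force: [0.4, -0.8, -2.5]
grip_width: 0.0499
grip_force: 12.0
time: 9.58
position: [0.5082, -0.2876, -0.0326]
tool_rot: [0.565, 0.825, -0.0, 0.001]
ft_force: [-0.4, -1.0, -1.5]
grip_width: 0.0497
grip_force: 12.0
```

```bash
echo '[{"z":0.001}, {}]' | python3 nudge.py | grep ft
echo '[{}, {}, {}, {}, {"x":-0.007}, {"x":-0.007}, {}]' | python3 nudge.py 0.062
echo '[{}, {}, {}, {}, {}]' | python3 nudge.py 0.04 5
echo '[{"z":-0.005}, {"x":0.001, "z":-0.006}, {"x":0.001, "z":-0.006}, {"x":0.002, "z":-0.006}, {"x":0.002, "z":-0.006}, {}]' | python3 nudge.py
python3 - <<'E'
from h import *
c,m=cream();print(m.sum(),lower(m));o=robot.get_obs()
d=o["position"]-[.5196,-.318,-.0326]
a=np.radians(-68.84);u=np.array([np.cos(a),np.sin(a),0]);v=np.array([-u[1],u[0],0])
g=np.array([.5066,-.285,.014])+u*.035+[0,0,.009]+d;print(o["moment"],o["ft_force"],o["position"])
for t in(0,10,20,30,40):
    t=np.radians(t);U=u*np.cos(t)+np.array([0,0,np.sin(t)]);W=-u*np.sin(t)+np.array([0,0,np.cos(t)])
    print(np.degrees(t).round(),proj(c,[g+U*.011-W*.023-v*.025,g+U*.011-W*.023+v*.025,g+U*.011-W*.009-v*.025]).round().tolist())
E
```

```text
ft_force: [-0.7, 1.0, 4.8]
time: 10.33
position: [0.5144, -0.3028, -0.0339]
tool_rot: [0.565, 0.825, -0.0, 0.002]
ft_force: [0.7, -1.1, 0.9]
grip_width: 0.0618
grip_force: 0.0
time: 10.75
position: [0.5126, -0.3001, -0.0343]
tool_rot: [0.565, 0.825, -0.0, -0.0]
ft_force: [0.1, 0.1, -2.2]
grip_width: 0.05
grip_force: 5.0
time: 11.25
position: [0.5109, -0.2945, -0.0036]
tool_rot: [0.565, 0.825, -0.0, 0.001]
ft_force: [-0.9, 0.4, -0.9]
grip_width: 0.0495
grip_force: 5.0
325 [(332, 365, 367), (338, 361, 370), (344, 356, 367), (350, 353, 363), (356, 349, 360), (362, 354, 354)]
[ 0.08066258 -0.07138497  0.00343767] [-0.18102486  0.86474918 -0.46702893] [ 0.51091669 -0.2946317  -0.00406169]
0.0 [[332.0, 375.0], [360.0, 357.0], [332.0, 367.0]]
10.0 [[334.0, 375.0], [362.0, 358.0], [333.0, 367.0]]
20.0 [[336.0, 375.0], [364.0, 358.0], [333.0, 366.0]]
30.0 [[337.0, 375.0], [365.0, 357.0], [334.0, 365.0]]
40.0 [[338.0, 373.0], [367.0, 356.0], [334.0, 363.0]]
```

The pivot is working now: the end face is tilting and the wrist carries only part of the weight. I'm continuing the arc.

```bash
echo '[{"x":0.006, "z":-0.008}, {"x":0.006, "z":-0.008}, {"x":0.007, "z":-0.008}, {"x":0.007, "z":-0.006}, {"x":0.008, "z":-0.006}, {"x":0.008, "z":-0.006}, {}]' | python3 nudge.py
cat >> h.py <<'E'
def tilt(ts,along,hg=.024,gz=.0557):
    "predicted A-end cream corners in side view for tilts; gz: grasp z minus reported TCP z"
    c,m=cream();o=robot.get_obs();print(m.sum(),lower(m,5),o["position"].round(4),o["ft_force"].round(1))
    Rm=R.from_quat(o["tool_rot"]).as_matrix();u=-Rm[:,0];v=Rm[:,1];z=np.array([0,0,1.]);g=o["position"]+[0,0,gz]
    for t in ts:
        r=np.radians(t);U=u*np.cos(r)+z*np.sin(r);W=-u*np.sin(r)+z*np.cos(r)
        print(t,"A",proj(c,[g+U*along-W*hg+v*s for s in(-.025,.025)]+[g+U*along-W*(hg-.014)-v*.025]).round().tolist(),"B",proj(c,[g+U*(along-.12)-W*hg+v*s for s in(-.025,.025)]).round().tolist(), "Bz",(g+U*(along-.12)-W*hg)[2].round(4))
E
python3 -c "
from h import *
tilt((0,20,30,40,50,60),.011)"
```

```text
time: 11.88
position: [0.4948, -0.2535, 0.0382]
tool_rot: [0.565, 0.825, 0.0, -0.0]
ft_force: [-0.6, 0.3, -1.2]
grip_width: 0.0497
grip_force: 5.0
398 [(311, 320, 324), (316, 317, 328), (321, 313, 325), (326, 311, 323), (331, 308, 320), (336, 305, 317), (341, 308, 315)] [ 0.4951 -0.2542  0.0377] [-0.2  0.3 -0.8]
0 A [[312.0, 334.0], [340.0, 318.0], [312.0, 326.0]] B [[261.0, 291.0], [288.0, 278.0]] Bz 0.0694
20 A [[315.0, 334.0], [344.0, 318.0], [313.0, 325.0]] B [[268.0, 315.0], [295.0, 301.0]] Bz 0.0336
30 A [[317.0, 333.0], [345.0, 318.0], [313.0, 324.0]] B [[273.0, 327.0], [299.0, 313.0]] Bz 0.0181
40 A [[318.0, 332.0], [346.0, 316.0], [313.0, 322.0]] B [[279.0, 338.0], [305.0, 324.0]] Bz 0.005
50 A [[319.0, 330.0], [347.0, 314.0], [313.0, 321.0]] B [[285.0, 350.0], [312.0, 335.0]] Bz -0.0055
60 A [[319.0, 328.0], [348.0, 312.0], [313.0, 319.0]] B [[293.0, 360.0], [319.0, 345.0]] Bz -0.013
```

```bash
echo '[{"x":0.009, "z":-0.004}, {"x":0.009, "z":-0.004}, {"x":0.009, "z":-0.004}, {"x":0.01, "z":-0.0015}, {"x":0.01, "z":-0.0015}, {"x":0.01, "z":-0.001}, {}]' | python3 nudge.py
python3 - <<'E'
from h import *
tilt((60,70,80,90),.011)
c=robot.camera("side");cv2.imwrite("pics/i.png",cv2.resize(c["img"][170:410,200:520,::-1],(800,600)))
E
```

```text
time: 12.52
position: [0.474, -0.1999, 0.0539]
tool_rot: [0.565, 0.825, 0.0, -0.0]
ft_force: [0.4, 0.1, 3.3]
grip_width: 0.0499
grip_force: 5.0
1617 [(274, 327, 334), (279, 306, 337), (284, 284, 334), (289, 281, 331), (294, 278, 329), (299, 276, 325), (304, 273, 320), (309, 271, 303), (314, 271, 287)] [ 0.4743 -0.2006  0.0537] [ 1.9 -0.5  3.3]
60 A [[292.0, 296.0], [321.0, 282.0], [287.0, 288.0]] B [[270.0, 331.0], [296.0, 317.0]] Bz 0.0031
70 A [[292.0, 294.0], [321.0, 280.0], [286.0, 286.0]] B [[277.0, 340.0], [304.0, 326.0]] Bz -0.0012
80 A [[292.0, 291.0], [320.0, 277.0], [285.0, 284.0]] B [[285.0, 347.0], [312.0, 333.0]] Bz -0.0021
90 A [[291.0, 288.0], [320.0, 274.0], [285.0, 283.0]] B [[293.0, 354.0], [319.0, 338.0]] Bz 0.0004
```

View pics/i.png

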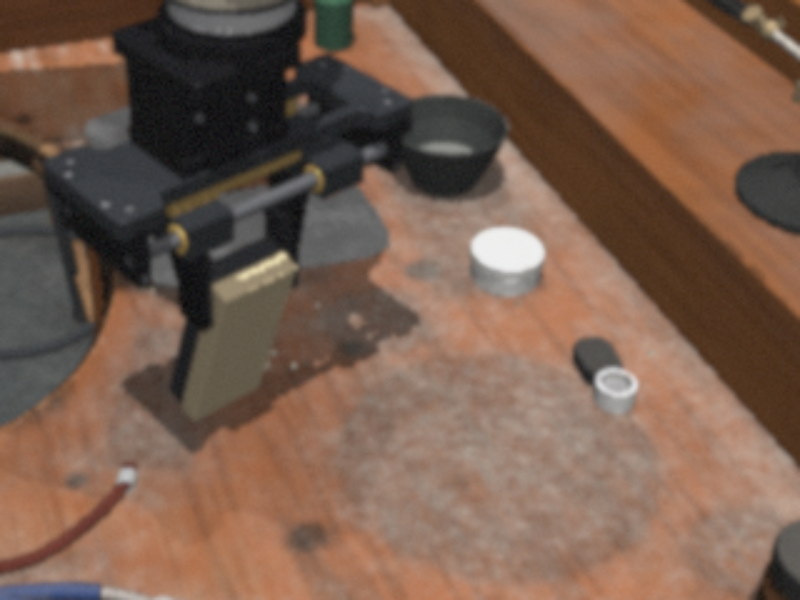

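The stone is now about 70° up with its cream face showing. The foot edge runs from about px (278,337) to (304,322), which matches the 70° prediction. I'm continuing to vertical, working from numbers only.

```bash
echo '[{"x":0.008, "z":-0.001}, {"x":0.008, "z":-0.001}, {"x":0.006}, {"x":0.006}, {}]' | python3 nudge.py | grep -E "pos|ft|grip"
cat >> h.py <<'E'
def quad(m):
    h=cv2.convexHull(big(m))
    for e in np.linspace(.01,.12,40):
        q=cv2.approxPolyDP(h,e*cv2.arcLength(h,True),True)
        if len(q)<=4: break
    return q[:,0].tolist()
E
python3 -c "
from h import *
tilt((80,85,90,95),.011);c,m=cream();print(quad(m))"
```

```text
position: [0.4629, -0.1739, 0.0543]
ft_force: [-0.3, 0.9, 0.7]
grip_width: 0.05
grip_force: 5.0
2104 [(271, 272, 333), (276, 268, 336), (281, 266, 334), (286, 264, 331), (291, 262, 328), (296, 259, 325), (301, 260, 320)] [ 0.4633 -0.1746  0.0544] [-0.5  0.3  0. ]
80 A [[279.0, 281.0], [307.0, 267.0], [273.0, 275.0]] B [[273.0, 337.0], [300.0, 323.0]] Bz -0.0014
85 A [[278.0, 279.0], [307.0, 266.0], [272.0, 274.0]] B [[277.0, 340.0], [304.0, 326.0]] Bz -0.0006
90 A [[278.0, 278.0], [307.0, 264.0], [272.0, 273.0]] B [[281.0, 343.0], [307.0, 329.0]] Bz 0.001
95 A [[277.0, 276.0], [306.0, 263.0], [272.0, 272.0]] B [[285.0, 345.0], [311.0, 331.0]] Bz 0.0035
[[299, 259], [301, 322], [276, 336], [272, 271]]
```

Run:
```python
from h import *
c,m=cream();q=quad(m);B=ray(c,[[276.5,336.5],[301.5,322.5]],0).mean(0);g=robot.get_obs();print(B,ray(c,[[276.5,336.5],[301.5,322.5]],0))
d=R.from_quat(g["tool_rot"]).inv().apply(g["position"]-B);print(d,np.degrees(np.arctan2(g["position"][2]+.0557,d[0]))); print(g["joint_torque"].round(2))
```

```text
[ 0.46848587 -0.18006974  0.        ] [[ 0.44609255 -0.1894576   0.        ]
 [ 0.4908792  -0.17068187  0.        ]]
[ 0.00603874 -0.00286302 -0.05447318] 86.86314809702343
[ 8.000e-02 -3.773e+01 -9.720e+00  2.000e-02 -2.500e-01  0.000e+00]
```

```bash
echo '[{"x":0.005}, {"x":0.005, "z":0.0005}, {"x":0.004, "z":0.0005}, {"x":0.003, "z":0.001}, {"z":0.001}, {}]' | python3 nudge.py | grep -E "pos|ft|grip"
echo '[{"z":0.001}, {}]' | python3 nudge.py | grep -E "pos|ft|grip"
python3 -c "
from h import *
tilt((85,90,95),.011);c,m=cream();print(quad(m))"
```

```text
position: [0.4588, -0.1605, 0.0525]
ft_force: [0.0, -0.4, 3.8]
grip_width: 0.0501
grip_force: 5.0
position: [0.4589, -0.1609, 0.0516]
ft_force: [-1.0, -1.0, 6.0]
grip_width: 0.0498
grip_force: 5.0
2213 [(266, 267, 268), (271, 263, 331), (276, 261, 334), (281, 259, 331), (286, 257, 328), (291, 255, 325), (296, 256, 322)] [ 0.4589 -0.1609  0.0516] [-1.  -0.8  4.7]
85 A [[273.0, 276.0], [301.0, 263.0], [267.0, 270.0]] B [[272.0, 336.0], [298.0, 322.0]] Bz -0.0034
90 A [[272.0, 274.0], [301.0, 261.0], [267.0, 270.0]] B [[276.0, 339.0], [302.0, 325.0]] Bz -0.0017
95 A [[272.0, 273.0], [301.0, 260.0], [266.0, 269.0]] B [[279.0, 341.0], [306.0, 327.0]] Bz 0.0009
[[294, 255], [299, 321], [274, 335], [266, 267]]
```

```bash
echo '[{"z":0.0015}, {}, {}]' | python3 nudge.py | grep -E "pos|ft|grip"
echo '[{}, {}, {}]' | python3 nudge.py 0.04 30 | grep -E "pos|ft|grip"
echo '[{"z":-0.003}, {"z":-0.005}, {"z":-0.006}, {}]' | python3 nudge.py | grep -E "pos|ft|grip"
echo '[{"x":-0.008, "y":0.003}, {"x":-0.012, "y":0.005}, {"x":-0.016, "y":0.006}, {"x":-0.016, "y":0.006}, {"x":-0.016, "y":0.006}, {"x":-0.016, "y":0.006}, {"x":-0.016, "y":0.006}, {"x":-0.012, "y":0.005}, {"rz":0.05}, {"rz":0.1}, {"rz":0.1}, {"rz":0.08}, {"rz":0.042}, {}]' | python3 nudge.py | grep -E "pos|ft|grip"
python3 -c "
from h import *
print(psi());tilt((85,90,95),.011);c,m=cream();print(quad(m))"
```

```text
position: [0.4589, -0.161, 0.0501]
ft_force: [-0.3, -1.6, 5.2]
grip_width: 0.0493
grip_force: 5.0
position: [0.459, -0.161, 0.0501]
ft_force: [-1.2, -1.6, 5.7]
grip_width: 0.0499
grip_force: 30.0
position: [0.459, -0.1605, 0.0642]
ft_force: [0.1, 0.4, -3.3]
grip_width: 0.0497
grip_force: 30.0
position: [0.5393, -0.2495, 0.0628]
ft_force: [-0.3, -0.2, -2.3]
grip_width: 0.0499
grip_force: 30.0
1.5680105468438692
2706 [(334, 348, 348), (339, 281, 355), (344, 279, 355), (349, 278, 353), (354, 277, 352), (359, 276, 350), (364, 275, 349), (369, 275, 347)] [ 0.5392 -0.2495  0.0629] [-0.5 -0.6 -1.8]
85 A [[340.0, 294.0], [376.0, 287.0], [337.0, 287.0]] B [[336.0, 356.0], [368.0, 349.0]] Bz 0.0079
90 A [[340.0, 293.0], [376.0, 286.0], [336.0, 286.0]] B [[338.0, 360.0], [371.0, 352.0]] Bz 0.0096
95 A [[340.0, 291.0], [375.0, 284.0], [336.0, 285.0]] B [[340.0, 364.0], [373.0, 356.0]] Bz 0.0121
[[371, 275], [369, 348], [337, 355], [337, 282]]
```

```bash
echo '[{"z":0.005}, {"z":0.004}, {"z":0.002}, {}]' | python3 nudge.py | grep -E "pos|ft|grip"
echo '[{"z":0.0012}, {}]' | python3 nudge.py | grep -E "pos|ft|grip"
echo '[{"z":0.0012}, {}]' | python3 nudge.py | grep -E "pos|ft|grip"
```

```text
position: [0.5385, -0.2489, 0.0514]
ft_force: [-0.1, -0.2, -2.6]
grip_width: 0.0499
grip_force: 30.0
position: [0.5391, -0.2492, 0.0509]
ft_force: [-0.3, -0.6, -2.1]
grip_width: 0.0499
grip_force: 30.0
position: [0.5394, -0.2495, 0.0502]
ft_force: [0.5, 0.6, -2.6]
grip_width: 0.0496
grip_force: 30.0
```

```bash
echo '[{"z":0.001}, {}]' | python3 nudge.py | grep -E "pos|ft"
echo '[{"z":0.001}, {}]' | python3 nudge.py | grep -E "pos|ft"
echo '[{}, {}]' | python3 nudge.py 0.04 5| grep -E "pos|ft"
python3 -c "
from h import *
tilt((85,90,95),.011);c,m=cream();print(quad(m))"
```

```text
position: [0.5394, -0.2496, 0.0501]
ft_force: [-0.9, 0.7, 4.0]
position: [0.5394, -0.2497, 0.0501]
ft_force: [-2.5, 0.2, 10.4]
position: [0.5395, -0.2503, 0.0497]
ft_force: [-2.6, -1.4, 8.3]
2611 [(334, 353, 353), (339, 289, 361), (344, 287, 360), (349, 286, 359), (354, 285, 357), (359, 284, 356), (364, 283, 355), (369, 282, 352)] [ 0.5395 -0.2503  0.0497] [-2.7 -0.5  6.2]
85 A [[340.0, 303.0], [376.0, 295.0], [337.0, 296.0]] B [[336.0, 364.0], [368.0, 356.0]] Bz -0.0052
90 A [[340.0, 301.0], [376.0, 294.0], [336.0, 295.0]] B [[338.0, 367.0], [371.0, 359.0]] Bz -0.0035
95 A [[340.0, 299.0], [375.0, 292.0], [336.0, 294.0]] B [[340.0, 371.0], [373.0, 363.0]] Bz -0.001
[[371, 283], [368, 354], [338, 361], [336, 291]]
```

It is standing square: 1 mm of push gave a 6 N rise. I'll release slightly, shift to the cream side, and regrip so the fingers clear the table after the second half turn.

```bash
echo '[{}, {}, {}, {}]' | python3 nudge.py 0.064 | grep -E "pos|ft|grip"
python3 -c "
from h import *
c,m=cream();print(quad(m))"
echo '[{"x":-0.006}, {"x":-0.007}, {"x":-0.006}, {}]' | python3 nudge.py | grep -E "pos|ft|grip"
echo '[{}, {}, {}, {}, {}]' | python3 nudge.py 0.04 5 | grep -E "pos|ft|grip"
python3 -c "
from h import *
c,m=cream();print(quad(m),ray(c,[[338.5,361.5],[369,354.5]],0))"
```

```text
position: [0.5392, -0.2492, 0.0478]
ft_force: [-0.1, 0.6, -0.2]
grip_width: 0.0626
grip_force: 0.0
[[370, 283], [368, 354], [337, 361], [335, 290]]
position: [0.5396, -0.2704, 0.048]
ft_force: [0.0, -0.4, 0.9]
grip_width: 0.0639
grip_force: 0.0
position: [0.539, -0.268, 0.0479]
ft_force: [0.4, 0.0, -0.1]
grip_width: 0.0497
grip_force: 5.0
[[370, 283], [369, 351], [338, 361], [341, 291]] [[ 0.51760401 -0.26703758  0.        ]
 [ 0.56442167 -0.26759352  0.        ]]
```

```bash
echo '[{"x":0.004, "z":-0.0006}, {"x":0.004, "z":-0.0006}, {"x":0.004, "z":-0.0004}, {"x":0.004, "z":-0.0003}, {}]' | python3 nudge.py | grep -E "pos|ft|grip"
python3 -c "
from h import *
c,m=cream();print(m.sum(),quad(m))"
```

```text
position: [0.5393, -0.2511, 0.0502]
ft_force: [0.3, -0.1, 1.2]
grip_width: 0.05
grip_force: 5.0
2692 [[364, 275], [369, 351], [337, 359], [337, 282]]
```

```bash
echo '[{"x":0.006, "z":-0.0002}, {"x":0.006, "z":0.0002}, {"x":0.006, "z":0.0005}, {"x":0.006, "z":0.001}, {"x":0.006, "z":0.001}, {}]' | python3 nudge.py | grep -E "pos|ft|grip"
python3 -c "
from h import *
c,m=cream();print(m.sum(),quad(m))"
```

```text
position: [0.5389, -0.2203, 0.0469]
ft_force: [-0.3, 1.2, -0.0]
grip_width: 0.0497
grip_force: 5.0
2920 [[356, 265], [368, 345], [336, 354], [329, 270]]
```

```bash
echo '[{"x":0.007, "z":0.002}, {"x":0.007, "z":0.0025}, {"x":0.007, "z":0.003}, {"x":0.007, "z":0.0035}, {"x":0.006, "z":0.004}, {"x":0.006, "z":0.0045}, {"x":0.006, "z":0.0045}, {"x":0.005, "z":0.0045}, {}]' | python3 nudge.py | grep -E "pos|ft|grip"
python3 -c "
from h import *
c,m=cream();print(m.sum(),quad(m))"
```

```text
position: [0.5384, -0.1696, 0.0177]
ft_force: [0.9, 1.2, -2.2]
grip_width: 0.0501
grip_force: 5.0
1157 [[340, 264], [365, 333], [331, 343], [317, 268]]
```

```bash
echo '[{"x":0.005, "z":0.005}, {"x":0.005, "z":0.005}, {"x":0.004, "z":0.005}, {"x":0.003, "z":0.005}, {"x":0.003, "z":0.005}, {"x":0.003, "z":0.005}, {"x":0.002, "z":0.005}, {"x":0.0015, "z":0.005}, {}]' | python3 nudge.py | grep -E "pos|ft|grip"
python3 -c "
from h import *
c,m=cream();print(m.sum(),quad(m))
c=robot.camera('top')"
```

```text
position: [0.5393, -0.1445, -0.0218]
ft_force: [0.6, -0.6, -1.8]
grip_width: 0.05
grip_force: 5.0
1878 [[333, 279], [360, 332], [329, 338], [312, 289]]
```

```bash
echo '[{"x":0.001, "z":0.003}, {}]' | python3 nudge.py | grep -E "pos|ft"
echo '[{"x":0.001, "z":0.003}, {}]' | python3 nudge.py | grep -E "pos|ft"
echo '[{"z":0.002}, {}]' | python3 nudge.py | grep -E "pos|ft"
python3 -c "
from h import *
c,m=cream();print(m.sum(),quad(m));ys=(-.239,-.119)
print([[proj(c,[x,y,.028]).round().tolist()[0] for x in(.515,.565)] for y in ys])"
```

```text
position: [0.5394, -0.144, -0.024]
ft_force: [-0.4, -0.6, 0.9]
position: [0.5394, -0.1431, -0.0268]
ft_force: [-0.7, -0.8, 2.6]
position: [0.5394, -0.1429, -0.0287]
ft_force: [-1.2, -1.0, 4.6]
1891 [[334, 280], [361, 325], [330, 339], [312, 284]]
[[[331.0, 334.0], [363.0, 327.0]], [[307.0, 286.0], [336.0, 280.0]]]
```

The stone now lies flat with the cream side up: the side-view quad matches a flat block. I'll release, raise, and move aside for a top measurement.

```bash
echo '[{}, {}, {}, {}, {}, {}, {"z":-0.02}, {"z":-0.035}, {"z":-0.035}, {"z":-0.03}]' | python3 nudge.py 0.087 | grep -E "time|pos|ft|grip"
echo '[{"x":-0.03}, {"x":-0.038}, {"x":-0.038}, {"x":-0.038}, {"x":-0.038}, {"x":-0.038}, {"x":-0.038}, {"x":-0.02}, {}, {}]' | python3 nudge.py| grep -E "time|pos|ft|grip"
python3 - <<'E'
from h import *
cs,m=cream();print(quad(m))
for k in range(2):
    c=robot.camera("top");h=cv2.cvtColor(c["img"],cv2.COLOR_RGB2HSV)
    print(proj(c,[.54,-.18,.028]),h[280:295:7,395:405:5].tolist())
    m=roi((h[...,0]>15)&(h[...,0]<36)&(h[...,1]>25)&(h[...,1]<110)&(h[...,2]>120),340,240,460,330)
    cn=big(m);print(rect(c,cn,.028),cv2.contourArea(cn),cv2.boundingRect(cn))
cv2.imwrite("pics/t.png",c["img"][:,:,::-1])
E
```

```text
time: 22.55
position: [0.5394, -0.1428, 0.0924]
ft_force: [1.5, -0.5, -0.1]
grip_width: 0.0867
grip_force: 0.0
time: 23.38
position: [0.5381, -0.4216, 0.0903]
ft_force: [0.1, -0.2, -0.5]
grip_width: 0.0869
grip_force: 0.0
[[434, 313], [434, 316], [366, 331], [370, 326]]
[[388.59948135 281.59515678]] [[[21, 56, 186], [20, 54, 170]], [[23, 56, 172], [21, 57, 170]], [[13, 99, 54], [19, 79, 68]]]
(array([ 539.2, -176.1]), array([120.6,  49.2]), -89.74) 1136.5 (360, 271, 55, 23)
[[388.59948135 281.59515678]] [[[21, 58, 186], [20, 56, 169]], [[22, 58, 172], [21, 58, 171]], [[16, 89, 60], [16, 78, 69]]]
(array([ 539.2, -176.1]), array([120.6,  49.2]), -89.74) 1138.5 (360, 271, 55, 23)
```

The top view measures the stone cream up at (0.539, -0.176). I'll grip it at the middle, yaw it to the holder's angle, and set it down. That lets me measure it again, so the final move is a pure translation free of any tool/camera bias.

```bash
echo '[{"x":0.025}, {"x":0.038}, {"x":0.038}, {"x":0.038}, {"x":0.038}, {"x":0.038}, {"x":0.025, "y":0.001}, {"x":0.006}, {}]' | python3 nudge.py| grep -E "time|pos|ft|grip"
echo '[{"z":0.02}, {"z":0.035}, {"z":0.035}, {"z":0.02}, {"z":0.009}, {"z":0.003}, {}, {}]' | python3 nudge.py| grep -E "time|pos|ft|grip"
```

```text
time: 24.28
position: [0.5397, -0.1712, 0.0912]
ft_force: [-0.0, 0.5, -0.6]
grip_width: 0.0871
grip_force: 0.0
time: 24.95
position: [0.5414, -0.1758, -0.0301]
ft_force: [-0.5, 0.6, -0.8]
grip_width: 0.087
grip_force: 0.0
```

```bash
python3 -c "
from h import *
print(totool([.5392,-.1761,-.0325]),psi())"
```

```text
[-0.00028289 -0.00222556  0.00239216] 1.5684804162825199
```

```bash
echo '[{"y":-0.002, "z":0.002}, {}, {}, {}, {}, {}, {}, {}, {}, {}]' | python3 nudge.py 0.04 30| grep -E "time|pos|ft|grip"
echo '[{"z":-0.005}, {"z":-0.012}, {"z":-0.012}, {"z":-0.006}, {"rz":0.06}, {"rz":0.12}, {"rz":0.12}, {"rz":0.12}, {"rz":0.12}, {"rz":0.12}, {"rz":0.12}, {"rz":0.12}, {"rz":0.12}, {"rz":0.12}, {"rz":0.12}, {"rz":0.12}, {"rz":0.12}, {"rz":0.04}, {}, {}]' | python3 nudge.py| grep -E "time|pos|ft|grip"
python3 -c "
from h import *
print(psi())"
```

```text
time: 25.78
position: [0.5386, -0.1749, -0.033]
ft_force: [0.1, 0.3, 2.5]
grip_width: 0.0498
grip_force: 30.0
time: 27.45
position: [0.5384, -0.1749, 0.0025]
ft_force: [0.0, 0.6, -2.6]
grip_width: 0.0495
grip_force: 30.0
0.03015539431378255
```

```bash
echo '[{"z":0.01}, {"z":0.012}, {"z":0.008}, {"z":0.004}, {"z":0.001}, {}]' | python3 nudge.py| grep -E "pos|ft"
echo '[{"z":0.001}, {}, {}]' | python3 nudge.py| grep -E "pos|ft"
```

```text
position: [0.537, -0.1741, -0.0331]
ft_force: [-2.2, 1.2, 5.4]
position: [0.537, -0.1741, -0.0331]
ft_force: [-3.7, 2.0, 12.6]
```

```bash
echo '[{"z":-0.001}, {}, {}]' | python3 nudge.py| grep -E "pos|ft"
echo '[{}, {}, {}, {}, {}, {}]' | python3 nudge.py 0.087 | grep -E "pos|ft|grip"
echo '[{"z":-0.02}, {"z":-0.03}, {"z":-0.03}, {"z":-0.02}, {"y":0.03}, {"y":0.038}, {"y":0.038}, {"y":0.038}, {"y":0.038}, {"y":0.038}, {"y":0.038}, {"y":0.022}, {}, {}]' | python3 nudge.py| grep -E "time|pos|ft"
python3 - <<'E'
from h import *
for k in range(3):
    c=robot.camera("top");h=cv2.cvtColor(c["img"],cv2.COLOR_RGB2HSV)
    m=roi((h[...,0]>15)&(h[...,0]<36)&(h[...,1]>25)&(h[...,1]<110)&(h[...,2]>120),340,230,460,340)
    cn=big(m);M=cv2.moments(cn);print(rect(c,cn,.028),cv2.contourArea(cn),ray(c,[M["m10"]/M["m00"],M["m01"]/M["m00"]],.028).round(4))
h=cv2.cvtColor(c["img"],cv2.COLOR_RGB2HSV)
b=roi((h[...,1]>90),246,218,291,298);print("holder",rect(c,big(b),.016))
p=roi((h[...,2]<60)&(h[...,1]<90),256,225,290,290);cp=big(p);print("pocket",rect(c,cp,.006))
g=((h[...,2]>160)&(h[...,1]>80)).astype(np.uint8)
P=[]
for x,y in((257,226),(287,226),(258,287),(288,287)):
    w=c["img"][y-6:y+7,x-6:x+7].astype(float);t=np.clip(w[...,0]+w[...,1]-260,0,None);yy,xx=np.mgrid[y-6:y+7,x-6:x+7]
    P.append(ray(c,[(t*xx).sum()/t.sum(),(t*yy).sum()/t.sum()],.016)[0]);print(P[-1].round(4),t.sum())
E
```

```text
position: [0.5379, -0.1746, -0.0331]
ft_force: [-1.1, 0.9, 4.8]
position: [0.5384, -0.1748, -0.0333]
ft_force: [0.3, 0.3, -0.9]
grip_width: 0.0809
grip_force: 0.0
time: 30.12
position: [0.5457, -0.4559, 0.0663]
ft_force: [-0.1, 1.3, 0.2]
(array([ 537.3, -176. ]), array([120. ,  51.1]), 1.57) 993.0 [[ 0.5301 -0.1771  0.028 ]]
(array([ 537.4, -176.1]), array([120. ,  51.2]), 1.57) 997.5 [[ 0.5308 -0.1771  0.028 ]]
(array([ 537.3, -175.9]), array([120.2,  50.9]), 1.48) 1006.5 [[ 0.531  -0.1771  0.028 ]]
holder (array([597.3,  83.3]), array([154.1,  85.1]), 1.52)
pocket (array([596.8,  82.3]), array([118.4,  48.6]), 1.35)
[0.6731 0.1216 0.016 ] 3735.0
[0.6687 0.0512 0.016 ] 2309.0
[0.5267 0.1151 0.016 ] 349.0
[0.5285 0.0469 0.016 ] 338.0
```

The stone is at (0.5373, -0.1760) with yaw 1.5°, and the holder is at (0.5973, 0.0833) with yaw 1.5°. The tool-to-stone offset is now known, so the tool target over the holder is (0.598, 0.0846).

```bash
echo '[{"y":-0.03}, {"y":-0.038}, {"y":-0.038}, {"y":-0.038}, {"y":-0.038}, {"y":-0.038}, {"y":-0.038}, {"y":-0.022}, {}, {}]' | python3 nudge.py| grep -E "time|pos|ft"
python3 -c "
from h import *
print(totool([.5382,-.1747,-.033]),psi())"
```

```text
time: 31.1
position: [0.538, -0.1721, 0.0673]
ft_force: [-0.9, 0.0, 0.5]
[0.00016429 0.00260994 0.10027983] 0.03341566112341291
```

```bash
echo '[{"z":0.02}, {"z":0.03}, {"z":0.025}, {"z":0.016}, {"z":0.007}, {"z":0.002}, {}, {}]' | python3 nudge.py| grep -E "time|pos|ft"
python3 -c "
from h import *
print(totool([.5382,-.1747,-.033]),psi())"
```

```text
time: 31.77
position: [0.5392, -0.1757, -0.0323]
ft_force: [-0.2, -0.7, -0.3]
[-0.00099178 -0.00100693  0.00074006] 0.028400561220432396
```

```bash
echo '[{"x":-0.0008, "y":-0.0008}, {}, {}, {}, {}, {}, {}, {}, {}, {}]' | python3 nudge.py 0.04 30| grep -E "time|pos|ft|grip"
echo '[{"z":-0.01}, {"z":-0.02}, {"z":-0.025}, {"z":-0.02}, {"z":-0.005}, {}]' | python3 nudge.py| grep -E "time|pos|ft|grip"
python3 -c "
from h import *
print(totool([.5981,.0846,.045]),psi())"
```

```text
time: 32.6
position: [0.5376, -0.1741, -0.033]
ft_force: [0.4, 0.5, 1.4]
grip_width: 0.0494
grip_force: 30.0
time: 33.1
position: [0.5384, -0.1745, 0.0485]
ft_force: [0.5, 0.2, -2.5]
grip_width: 0.0498
grip_force: 30.0
[ 0.06709327 -0.25723967  0.00324053] 0.02885620805932565
```

```bash
echo '[{"x":0.004, "y":-0.016}, {"x":0.0075, "y":-0.03}, {"x":0.0075, "y":-0.03}, {"x":0.0075, "y":-0.03}, {"x":0.0075, "y":-0.03}, {"x":0.0075, "y":-0.03}, {"x":0.0075, "y":-0.03}, {"x":0.0075, "y":-0.03}, {"x":0.006, "y":-0.02}, {"x":0.0035, "y":-0.009}, {"x":0.001, "y":-0.002}, {}, {}, {}]' | python3 nudge.py| grep -E "time|pos|ft|grip"
python3 -c "
from h import *
import numpy as np
print(np.mean([ (robot.camera('side'),totool([.5981,.0846,-.015]))[1] for k in range(4)],0),psi())"
```

```text
time: 34.27
position: [0.5965, 0.0832, 0.0465]
ft_force: [0.0, -0.8, -2.8]
grip_width: 0.0498
grip_force: 30.0
[ 0.00132389 -0.00109221  0.0617816 ] 0.02724769874984342
```

```bash
echo '[{"x":0.0013, "y":-0.0011, "z":0.01}, {"z":0.016}, {"z":0.016}, {"z":0.01}, {"z":0.004}, {}, {}, {}]' | python3 nudge.py| grep -E "time|pos|ft|grip"
python3 - <<'E'
from h import *
L=[]
for k in range(5):
    c=robot.camera('side');L.append(totool([.5981,.0846,-.027]))
print(np.mean(L,0),np.std(L,0),psi())
c,m=cream();print(quad(m))
t=robot.camera("top");cv2.imwrite("pics/u.png",t["img"][:,:,::-1]);h=cv2.cvtColor(t["img"],cv2.COLOR_RGB2HSV)
m=roi((h[...,0]>15)&(h[...,0]<36)&(h[...,1]>25)&(h[...,1]<110)&(h[...,2]>110),245,215,300,300);print(m.sum());cn=big(m);print(cv2.boundingRect(cn),cv2.contourArea(cn),quad(m))
C=np.array([.5973,.0833,0]);a=.028;u=np.array([np.cos(a),np.sin(a),0]);v=np.array([-u[1],u[0],0])
print("pred top",proj(t,[C+u*i*.06+v*j*.025+[0,0,.044] for i,j in((1,1),(1,-1),(-1,-1),(-1,1))]).round(1).tolist())
print("pred side",proj(c,[C+u*i*.06+v*j*.025+[0,0,.044] for i,j in((1,1),(1,-1),(-1,-1),(-1,1))]).round(1).tolist())
E
```

```text
time: 35.13
position: [0.5991, 0.0859, -0.0085]
ft_force: [0.7, 0.7, -2.0]
grip_width: 0.0494
grip_force: 30.0
[-0.00097029  0.00133258  0.01864313] [1.49134982e-04 2.19306605e-05 7.18336728e-05] 0.02888207011415027
[[311, 202], [316, 218], [292, 223], [284, 207]]
10
(294, 261, 2, 5) 3.5 [[294, 261], [295, 262], [295, 265], [294, 265]]
pred top [[259.1, 228.3], [281.4, 227.8], [282.0, 281.4], [259.3, 281.9]]
pred side [[340.7, 201.0], [350.1, 212.5], [291.2, 222.8], [283.7, 210.6]]
```

```bash
echo '[{"x":-0.001, "y":0.0013, "z":0.005}, {"z":0.002}, {}, {}]' | python3 nudge.py| grep -E "time|pos|ft|grip"
echo '[{"z":0.002}, {"z":0.001}, {}, {}]' | python3 nudge.py| grep -E "time|pos|ft|grip"
python3 - <<'E'
from h import *
L=[]
for k in range(4):
    c=robot.camera('side');L.append(totool([.5981,.0846,-.027]))
print(np.mean(L,0),robot.get_obs()["ft_force"],psi())
E
```

```text
time: 35.82
position: [0.597, 0.0846, -0.0166]
ft_force: [-0.6, -0.8, -3.4]
grip_width: 0.0497
grip_force: 30.0
time: 36.15
position: [0.5973, 0.0846, -0.0193]
ft_force: [-0.1, -1.0, -2.2]
grip_width: 0.0496
grip_force: 30.0
[6.75503030e-04 5.58840356e-05 7.89496008e-03] [-0.28689594  0.40756684 -3.46627284] 0.02875726661450961
```

```bash
echo '[{"z":0.002}, {"z":0.001}, {}]' | python3 nudge.py| grep -E "pos|ft"
echo '[{"z":0.002}, {}]' | python3 nudge.py| grep -E "pos|ft"
echo '[{"z":0.0015}, {}]' | python3 nudge.py| grep -E "pos|ft"
```

```text
position: [0.5971, 0.0846, -0.0224]
ft_force: [0.2, -0.1, -3.5]
position: [0.5971, 0.0846, -0.0245]
ft_force: [0.0, 0.1, -3.1]
position: [0.5972, 0.0846, -0.0259]
ft_force: [-0.2, 0.3, -2.1]
```

In the pocket with no contact force so far; about 1 mm remains.

```bash
echo '[{"z":0.001}, {}]' | python3 nudge.py| grep -E "pos|ft"
echo '[{"z":0.0008}, {}]' | python3 nudge.py| grep -E "pos|ft"
echo '[{}]' | python3 nudge.py| grep -E "pos|ft"
```

```text
position: [0.5972, 0.0846, -0.0268]
ft_force: [0.5, -0.3, -2.8]
position: [0.5974, 0.0846, -0.027]
ft_force: [-0.7, 0.4, 1.3]
position: [0.5974, 0.0846, -0.027]
ft_force: [-0.5, 0.8, 1.6]
```

```bash
echo '[{"z":0.0006}, {}]' | python3 nudge.py| grep -E "pos|ft"
echo '[{}, {}]' | python3 nudge.py 0.04 5 | grep -E "pos|ft"
echo '[{}, {}, {}, {}, {}, {}, {}]' | python3 nudge.py 0.08 | grep -E "pos|ft|grip"
echo '[{"z":-0.01}, {"z":-0.03}, {"z":-0.035}, {"z":-0.035}, {"z":-0.02}, {"y":0.03}, {"y":0.038}, {"y":0.038}, {"y":0.038}, {"y":0.038}, {"y":0.038}, {"y":0.038}, {"y":0.038}, {"y":0.02}, {}, {}]' | python3 nudge.py| grep -E "time|pos|ft"
python3 - <<'E'
from h import *
c=robot.camera("top");h=cv2.cvtColor(c["img"],cv2.COLOR_RGB2HSV)
m=roi((h[...,0]>15)&(h[...,0]<36)&(h[...,1]>25)&(h[...,1]<105)&(h[...,2]>120),245,215,300,300)
cn=big(m);print(rect(c,cn,.034),cv2.contourArea(cn))
s,ms=cream();s=robot.camera("side");h=cv2.cvtColor(s["img"],cv2.COLOR_RGB2HSV)
ms=roi((h[...,0]>16)&(h[...,0]<34)&(h[...,1]>25)&(h[...,1]<125)&(h[...,2]>90),270,190,370,250);print(quad(ms),ms.sum())
a=np.radians(1.5);u=np.array([np.cos(a),np.sin(a),0]);v=np.array([-u[1],u[0],0])
C=np.array([.5973,.0833,0])
for z in(.034,.044):print(z,proj(s,[C+u*i*.06+v*j*.025+[0,0,z] for i,j in((1,1),(1,-1),(-1,-1),(-1,1))]).round(1).tolist())
# bystander change check vs first top image
o=cv2.imread("pics/top0.png")[:,:,::-1].astype(int);d=np.abs(o-c["img"]).sum(2)
for n,(x,y) in dict(bowl=(306,212),vial=(197,215),tin=(361,218),loupe=(411,215)).items(): print(n,d[y-25:y+25,x-25:x+25].mean().round(1))
E
```

```text
position: [0.5974, 0.0846, -0.027]
ft_force: [-2.8, 0.0, 5.9]
position: [0.5974, 0.0846, -0.0271]
ft_force: [-1.2, 0.1, 5.7]
position: [0.5973, 0.0846, -0.0282]
ft_force: [-0.4, -0.2, 0.1]
grip_width: 0.0786
grip_force: 0.0
time: 39.6
position: [0.6061, -0.2325, 0.1024]
ft_force: [0.5, 0.8, -0.0]
(array([571.9,  82.6]), array([65.1, 49. ]), 0.97) 361.5
[[350, 216], [294, 232], [285, 219], [337, 205]] 1204
0.034 [[340.6, 205.4], [350.0, 217.0], [291.2, 227.4], [283.8, 215.0]]
0.044 [[340.7, 201.0], [350.1, 212.5], [291.1, 222.8], [283.7, 210.5]]
bowl 40.9
vial 21.9
tin 97.4
loupe 135.9
```

```bash
echo '[{"x":-0.02, "y":0.03}, {"x":-0.02, "y":0.03}, {"x":-0.02, "y":0.03}, {"x":-0.02, "y":0.03}, {"x":-0.02, "y":0.03}, {"x":-0.02, "y":0.03}, {"x":-0.02, "y":0.03}, {"x":-0.02, "y":0.03}, {"x":-0.01, "y":0.02}, {}, {}]' | python3 nudge.py| grep -E "time|pos|ft"
python3 - <<'E'
from h import *
c=robot.camera("top");h=cv2.cvtColor(c["img"],cv2.COLOR_RGB2HSV)
m=roi((h[...,0]>15)&(h[...,0]<36)&(h[...,1]>25)&(h[...,1]<105)&(h[...,2]>120),245,215,300,300)
cn=big(m);print(rect(c,cn,.034),cv2.contourArea(cn))
s=robot.camera("side")["img"].astype(int);d2=np.abs(cv2.imread("pics/side0.png")[:,:,::-1].astype(int)-s).sum(2)
o=cv2.imread("pics/top0.png")[:,:,::-1].astype(int);d=np.abs(o-c["img"]).sum(2)
for n,(x,y,a,b) in dict(bowl=(306,212,378,228),vial=(197,215,333,173),tin=(361,218,402,274),loupe=(411,215,442,318)).items(): print(n,d[y-15:y+15,x-15:x+15].mean().round(1),d2[b-12:b+12,a-12:a+12].mean().round(1))
E
```

```text
time: 40.67
position: [0.444, -0.4956, 0.102]
ft_force: [-0.4, 0.5, -0.3]
(array([545.9,  62.7]), array([34.5, 15.8]), -38.98) 10.5
bowl 16.7 64.2
vial 15.6 72.2
tin 17.3 251.3
loupe 16.5 72.4
```

The bystanders are unchanged in the top view. The stone mask failed this time, so I'm checking its colours.

Run:
```python
from h import *
c=robot.camera("top");h=cv2.cvtColor(c["img"],cv2.COLOR_RGB2HSV)
print(h[230:285:9,[262,271,279]].tolist())
m=roi((h[...,1]<80)&(h[...,2]>90),250,222,292,292);cn=big(m);print(rect(c,cn,.034),cv2.contourArea(cn))
s=robot.camera("side");h=cv2.cvtColor(s["img"],cv2.COLOR_RGB2HSV);print(h[216,[300,320,335]].tolist())
```

```text
[[[39, 16, 224], [40, 13, 227], [41, 12, 227]], [[32, 20, 218], [32, 18, 216], [32, 15, 217]], [[30, 18, 217], [33, 14, 215], [35, 15, 217]], [[32, 20, 219], [33, 14, 216], [33, 12, 216]], [[32, 16, 217], [33, 14, 216], [35, 13, 218]], [[30, 14, 217], [33, 14, 218], [33, 12, 216]], [[11, 144, 94], [12, 142, 117], [10, 134, 82]]]
(array([597.3,  83.3]), array([120.4,  49.7]), 0.97) 1165.5
[[29, 22, 245], [105, 44, 58], [105, 46, 66]]
```

```bash
python3 -c "
from rig import robot
print(robot.hand_in())"
```

```text
the job is handed in; nothing more can be done
None
```

The stone is turned over and lies flat and fully home in the holder pocket with the cream side up; the bowl, bottle, tin and loupe look unmoved in the top view, and I handed the job in at about 41 s.

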